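# Swab a cup and show the swab to the inspection camera

### The arm

A 6-joint arm with a two-finger parallel gripper is mounted at the origin on a cart in front of the work surface, level with it; the furniture and walls round the work are solid. World frame = base frame: x ahead of the robot, y to its left, z up, the work surface at z = 0. Lengths are in m, angles in degrees, forces in N, time in s.
With the tool pointing down it reaches from about 0.3 to 0.875 m from the base axis. Payload 4.2 kg.
Tool frame: the origin (TCP) lies midway between the tips of the shut fingers; the grasp point (between the pads) lies 19 mm behind it; z points along the fingers, y is the line along which they close (so a half turn about z gives the same grasp; the last joint's range is limited). The gripper opens to 85 mm and grips with 20 to 120 N. Pads are 22 mm wide; open, the fingers measure 114 mm over their backs; the gripper's body (76 mm by 85 mm) begins 54 mm behind the grasp point. The pads swing forward as they close: fully open they stand 13 mm farther back than shut.
Start: joints at [-1.146, 18.312, 89.639, -0, 72.044, -1.146], TCP at [0.575, 0, 0.231] pointing down, gripper open.
Joint ranges: [-177.97, 177.97], [-48.28, 115.42], [12.27, 149.76], [-77.06, 257.06], [2.81, 150.46], [-146.56, 146.56]. Speed limits (degrees/s): [147.25, 147.25, 180, 180, 180, 180].

### API

Orientations are given as a 3x3 rotation matrix whose columns are the frame's x, y, z axes.
In Python, from station import env, read_camera gives the robot as it stands.
- The arm moves only by the shell command python3 -m creep 'ROWS' [FORCE]. ROWS is JSON, a list of rows, each an object with "dp": the shift along the tool's x, y, z normalised to -1 to 1, where 1 is 75 cm, a list of three; "delta_rot": the turn, a rotation vector about the tool's x, y, z normalised to -1 to 1, where 1 is 90 degrees, a list of three; "jaw": the closure, from -1 (fully open) to 1 (shut). In form: [{"dp": [dx, dy, dz], "delta_rot": [rx, ry, rz], "jaw": jaw}, ...]. A call has 1 to 10 rows; each row is the pose to reach, as a shift and turn from the pose commanded when the call began, along the tool's axes at that moment; what a row does not reach only later rows make up. A row lasts 1/12 s, in which the tool goes at most 41.7 mm and 7.16 degrees, less where a joint would pass 70% of its speed; a pose out of reach is approached as far as the arm can. A call with a number of a shift or a turn outside -1 to 1 is refused whole. A call with a gripper value outside its range is refused whole. The fingers move at their own pace and stop on an object; FORCE is the grip in N (left out, the last holds). Time passes only in rows, so rows that repeat a pose let the fingers close. It gives the time, the measured TCP pose, the force, the opening and the grip force at its end, in the units of the state.
- env.observe(): the state, without advancing time (a new reading comes with each control period).
- read_camera(name): name is "scene" or "side" or "wrist"; returns a dict with "image" (400x640x3 uint8, red, green, blue), "depth" (400x640 float32, m along the optical axis (not along the pixel's ray), 0 where there is no reading), "vertical_fov" (degrees; the focal length in pixels is half the picture's height over the tangent of half this angle, whatever the lens; pixels are square), "cx", "cy" (the principal point, pixels), "extrinsics" (4x4, takes a point from camera to world coordinates); the wrist camera has in their place "T_tool_cam" (4x4, takes a point from camera to tool coordinates, whose origin is the TCP and whose axes are the flange's). Camera axes: x right, y up, looking along -z (the intrinsics and any distortion apply to the point x, -y, -z); pixel columns grow to the right and rows downward; lengths in m; the calibration is good to about 2 mm. A picture is of the moment at which its call begins: read the wrist's pose just before it.
- env.hand_in(): hands the job in; it is judged then, once.
The state is a dict: "time": time; "qpos": joint angles; "qd": joint speeds; "joint_torque": joint torques, N m; "ee_pos": TCP position; "tcp_rot": TCP orientation; "wrist_force": force on the tool from outside, world axes, zero at the start; "moment": the same for the moment, N m; "opening": finger opening in m; "gripper_force": force on a finger pad.
Only numpy, scipy, OpenCV 4.12 (cv2) and the standard library are available. Lean on these libraries where they do the work, as an engineer would, in place of code of your own. Each camera call takes 0.05 s, during which the arm holds its last target. There are 200 camera calls.

### The job

Draw the swab wand with the blue handle out of the rack and dab its white tip on the inside bottom of the cup that stands open side up, without knocking over that cup or pushing it away. Then present the swab to the inspection camera: hold its tip 10 cm straight in front of the middle of the lens, with the tip pointing down and toward the camera and the handle leaning 30 degrees from upright, straight away from the camera, and finish while still holding it motionless there. Leave the other two wands in the rack and the two upturned cups where they are.

Things in the scene. Friction and masses are not known exactly. Their poses are not given: they have to be found in the camera images.
- blue_wand: Swab wand with a blue handle, 145 mm long, 60 g, upright in the rack. Origin at the tip, z along the wand to the handle end. White bud 10 mm thick (z 0-18 mm), stem 6 mm, shoulder 15 mm (z 65-75), collar 28 mm square (z 75-80), handle 18 x 18 mm (z 79-145), flats facing x and y. This is the wand to use; which hole it stands in varies.
- yellow_wand: Swab wand with a yellow handle, 145 mm long, 60 g, upright in the rack. Origin at the tip, z along the wand to the handle end. White bud 10 mm thick (z 0-18 mm), stem 6 mm, shoulder 15 mm (z 65-75), collar 28 mm square (z 75-80), handle 18 x 18 mm (z 79-145), flats facing x and y. Stays in the rack.
- green_wand: Swab wand with a green handle, 145 mm long, 60 g, upright in the rack. Origin at the tip, z along the wand to the handle end. White bud 10 mm thick (z 0-18 mm), stem 6 mm, shoulder 15 mm (z 65-75), collar 28 mm square (z 75-80), handle 18 x 18 mm (z 79-145), flats facing x and y. Stays in the rack.
- rack: White fixed wand rack, 54 (x) by 216 mm (y), 85 mm high. Origin: centre of underside; three 18 mm holes at y = -70, 0, +70 mm. A wand rests with its collar on the top, flats square to the rack, tip 10 mm and handle 89 to 155 mm above the worktop; draw it straight up 75 mm to clear the hole, 145 mm to pass over other wands.
- open_cup: White melamine cup standing open side up, loose, 75 g, 74 mm across the rim, 64 mm high, opening about 66 mm wide at the rim narrowing to about 40 mm at the bottom. Origin at the centre of its underside, z up; the inside bottom is 7 mm above the origin.
- upturned_cup_1: White melamine cup, 74 mm across, 64 mm high, standing upside down; leave alone. Origin at the centre of its lower side.
- upturned_cup_2: Another white melamine cup, 74 mm across, 64 mm high, standing upside down; leave alone. Origin at the centre of its lower side.
- camera_stand: Small black inspection camera on a round fixed steel foot (96 mm across) and post, 225 mm high. Origin at the centre of the foot's underside. The camera looks level along the stand's -x; the middle of its lens (40 mm wide) is at x = -60 mm, z = 180 mm, a short barrel on the camera's front.
- show_point (a point): Where the tip is to be held: 100 mm straight in front of the lens (stand frame x = -160, y = 0, z = 180 mm). Its z axis is the direction in which the wand's z axis (tip to handle) must then point: 30 degrees from upright, leaning away from the camera; the turn of the wand about its own length is free.

How it is judged (in metres and radians):
On the way:
1. the blue wand is held and its tip has touched the inside bottom of the open cup (z of blue_wand in the frame of open_cup between 0 and 0.02 m and horizontal distance between blue_wand and open_cup below 0.027 m and contact force between blue_wand and open_cup above 0.1 N and contact force between blue_wand and the fingers above 1 N and angle between open_cup's own z axis and vertical below 0.3 rad), for 0.1 s.
At the end, for the whole second after the job is handed in: Blue wand held still by the fingers alone, tip within 25 mm of the point 10 cm before the lens, within 0.25 rad of leaning 30 degrees from upright straight away from the camera; open cup upright within 50 mm of its start, other wands and upturned cups within 30 mm (distance between blue_wand and show_point below 0.025 m and angle between the z axis of blue_wand and the z axis of show_point, either way round below 0.25 rad and height (world z) of blue_wand above 0.14 m and contact force between blue_wand and the fingers above 1 N and contact force between blue_wand and open_cup below 0.05 N and contact force between blue_wand and rack below 0.05 N and contact force between blue_wand and camera_stand below 0.05 N and contact force between blue_wand and yellow_wand below 0.05 N and contact force between blue_wand and green_wand below 0.05 N and contact force between blue_wand and upturned_cup_1 below 0.05 N and contact force between blue_wand and upturned_cup_2 below 0.05 N and linear speed of blue_wand below 0.03 m/s and angular speed of blue_wand below 0.3 rad/s and distance of open_cup from where it was at the start of the episode below 0.05 m and angle between open_cup's own z axis and vertical below 0.3 rad and distance of each of yellow_wand, green_wand, upturned_cup_1, upturned_cup_2 from where it was at the start of the episode below 0.03 m); the arm keeps its last pose, push and grip.
It fails at once if the open cup is knocked over (tilted more than 0.5 rad) or pushed more than 50 mm (angle between open_cup's own z axis and vertical above 0.5 rad or distance of open_cup from where it was at the start of the episode above 0.05 m).
It fails at once if another wand is taken or pushed more than 30 mm (distance of any of yellow_wand, green_wand from where it was at the start of the episode above 0.03 m).
It fails at once if an upturned cup is moved more than 30 mm (distance of any of upturned_cup_1, upturned_cup_2 from where it was at the start of the episode above 0.03 m).
It also fails if it takes over 51 s, if anything falls off the work surface, if the arm or the gripper's body presses on something with over 40 N, if the wrist force passes 120 N, or if a joint passes its speed limit or range.

## Working session

There is one attempt and no reset: what is moved stays moved. The work goes in short steps, Python scripts to look and compute and a shell command to move; the robot and the scene stay as the last step left them, time stands still between calls to the robot, and variables do not carry over. Pictures are saved under pics/ and viewed, at most 10 in all, crops included, and the job is handed in when it is done.

```bash
ls; mkdir -p pics; cat > h.py <<'E'
import numpy as np, cv2
from station import env, read_camera
def world(c,u,v,d=None,T=None):
    f=200/np.tan(np.radians(c["vertical_fov"])/2)
    if d is None: d=c["depth"][int(v),int(u)]
    p=np.array([(u-c["cx"])/f*d,-(v-c["cy"])/f*d,-d,1])
    T=c["extrinsics"] if T is None else T
    return (T@p)[:3]
def cloud(c,T=None):
    f=200/np.tan(np.radians(c["vertical_fov"])/2)
    v,u=np.mgrid[0:400,0:640]; d=c["depth"]
    P=np.stack([(u-c["cx"])/f*d,-(v-c["cy"])/f*d,-d,np.ones_like(d)],-1)
    T=c["extrinsics"] if T is None else T
    return (P@T.T)[...,:3]
E
python3 - <<'E'
from h import *
for n in("scene","side"):
    c=read_camera(n); cv2.imwrite(f"pics/{n}0.png",c["image"][...,::-1]); np.save(f"{n}0.npy",c,allow_pickle=True)
    print(n,[ (k,v) for k,v in c.items() if k not in("image","depth")])
E
```

```text
pics
scene [('vertical_fov', 43.31413077426753), ('cx', 330.26210429302125), ('cy', 201.4016965486146), ('extrinsics', array([[-0.88680239,  0.31424749, -0.33886582,  0.07186262],
       [-0.46214708, -0.60098766,  0.65209961,  0.8840694 ],
       [ 0.00126649,  0.73488934,  0.67818585,  1.08975295],
       [ 0.        ,  0.        ,  0.        ,  1.        ]]))]
side [('vertical_fov', 47.29396205948095), ('cx', 322.91791105784233), ('cy', 196.8553814336333), ('extrinsics', array([[-0.95103648,  0.15647483, -0.26654315,  0.15386482],
       [-0.30869645, -0.43800391,  0.84430982,  1.11926185],
       [ 0.01536629,  0.88525036,  0.46486092,  0.76639776],
       [ 0.        ,  0.        ,  0.        ,  1.        ]]))]
```

View pics/scene0.png

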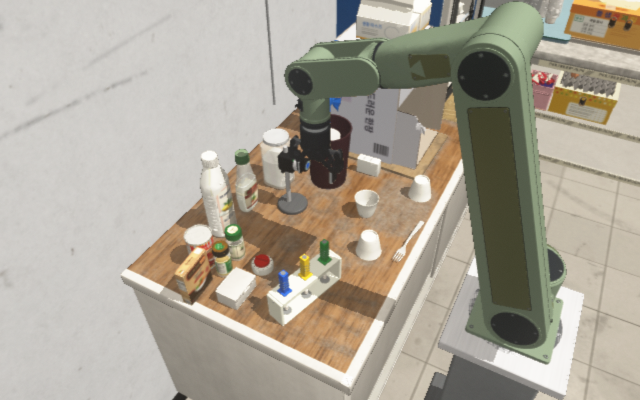

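View pics/side0.png

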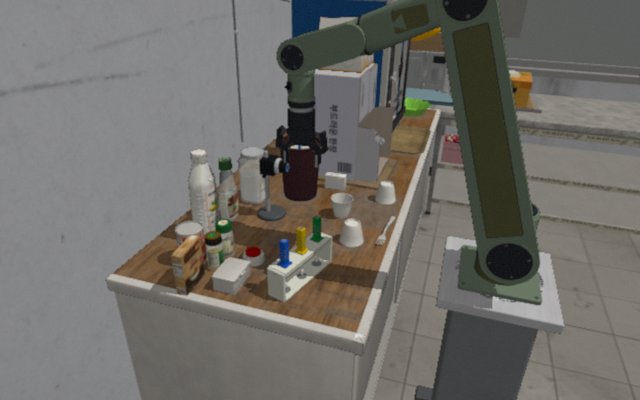

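The scene view shows the blue handle at (284,282), yellow (305,266), green (324,251), the open cup at (367,204), upturned cups at (369,245) and (420,188), and the camera stand foot at (292,203). In the side view: blue (285,252), open cup (342,206), foot (271,213), lens near (285,167).

```bash
python3 - <<'E'
from h import *
cs={n:np.load(f"{n}0.npy",allow_pickle=True).item() for n in("scene","side")}
for n,c in cs.items():
    P=cloud(c); hsv=cv2.cvtColor(c["image"],cv2.COLOR_RGB2HSV); H,S,V=[hsv[...,i].astype(int) for i in range(3)]
    box=np.zeros((400,640),bool); box[200:330,255:350]=1
    ok=box&(c["depth"]>0)
    for nm,lo,hi in(("blue",105,130),("yellow",20,30),("green",50,80)):
        m=ok&(H>=lo)&(H<=hi)&(S>120)&(P[...,2]>.08)&(P[...,2]<.2)&(P[...,0]<1)
        q=P[m]; 
        t=q[q[:,2]>np.percentile(q[:,2],98)-.006]
        print(n,nm,len(q),"zmax",np.percentile(q[:,2],98).round(3),"top xy",np.median(t,0).round(3),"mean",q.mean(0).round(3),"std",q.std(0).round(3))
    seeds={"scene":{"open":(367,204),"up1":(369,245),"up2":(420,188)},"side":{"open":(342,206),"up1":(351,233),"up2":(386,192)}}[n]
    for nm,(u,v) in seeds.items():
        q=P[v-25:v+25,u-22:u+22].reshape(-1,3); 
        p0=P[v,u]; q=q[(np.hypot(*(q-p0)[:,:2].T)<.09)&(q[:,2]>.008)&(q[:,2]<.09)]
        zt=np.percentile(q[:,2],98)
        t=q[q[:,2]>zt-.006] if nm!="x" else q
        (a,b),r=cv2.minEnclosingCircle(t[:,:2].astype(np.float32)); print(n,nm,len(q),"z",zt.round(3),"c",round(a,3),round(b,3),"r",round(r,3))
    f={"scene":(292,203),"side":(271,213)}[n]
    u,v=f; q=P[v-15:v+15,u-22:u+22].reshape(-1,3); q=q[(q[:,2]>.004)&(q[:,2]<.025)&(np.hypot(*(q-P[v,u])[:,:2].T)<.1)]
    (a,b),r=cv2.minEnclosingCircle(q[:,:2].astype(np.float32)); print(n,"foot",len(q),q.mean(0).round(3),(round(a,3),round(b,3)),round(r,3))
    m=np.zeros((400,640),bool); (m.__setitem__((slice(135,195),slice(270,310)),1))
    q=P[m&(P[...,2]>.03)&(P[...,2]<.24)&(c["depth"]>0)&(V<110)&(np.hypot(P[...,0]-a,P[...,1]-b)<.1)]
    print(n,"head",len(q)); 
    for lo in(.04,.08,.12,.15,.17,.19,.21):
        s=q[(q[:,2]>lo)&(q[:,2]<lo+.02)]
        if len(s): print(lo,len(s),s.min(0).round(3),s.max(0).round(3),s.mean(0).round(3))
for n,(x0,y0,x1,y1) in {"scene":(260,120,400,270),"side":(225,130,365,280)}.items():
    pass
a=cs["scene"]["image"][120:220,240:340]; b=cs["side"]["image"][125:225,225:325]
im=np.hstack([cv2.resize(x,(400,400),interpolation=cv2.INTER_CUBIC) for x in(a,b)])
cv2.imwrite("pics/crop1.png",im[...,::-1])
E
```

```text
scene blue 168 zmax 0.156 top xy [0.518 0.263 0.154] mean [0.52  0.263 0.119] std [0.006 0.005 0.025]
scene yellow 209 zmax 0.155 top xy [0.499 0.195 0.153] mean [0.501 0.196 0.118] std [0.007 0.005 0.024]
scene green 53 zmax 0.154 top xy [0.48  0.132 0.153] mean [0.481 0.131 0.121] std [0.005 0.004 0.029]
scene open 506 z 0.064 c 0.497 -0.169 r 0.039
scene up1 522 z 0.064 c 0.424 -0.03 r 0.027
scene up2 428 z 0.064 c 0.379 -0.325 r 0.027
scene foot 500 [ 0.714 -0.092  0.011] (0.724, -0.097) 0.084
scene head 334
0.08 1 [ 0.79  -0.141  0.096] [ 0.79  -0.141  0.096] [ 0.79  -0.141  0.096]
0.12 1 [ 0.722 -0.093  0.132] [ 0.722 -0.093  0.132] [ 0.722 -0.093  0.132]
0.15 61 [ 0.657 -0.108  0.151] [ 0.738 -0.067  0.17 ] [ 0.709 -0.073  0.162]
0.17 95 [ 0.657 -0.113  0.17 ] [ 0.741 -0.066  0.19 ] [ 0.71  -0.072  0.179]
0.19 169 [ 0.655 -0.124  0.19 ] [ 0.741 -0.066  0.207] [ 0.708 -0.083  0.2  ]
0.21 1 [ 0.73  -0.087  0.212] [ 0.73  -0.087  0.212] [ 0.73  -0.087  0.212]
side blue 242 zmax 0.157 top xy [0.522 0.265 0.155] mean [0.522 0.265 0.121] std [0.006 0.005 0.022]
side yellow 247 zmax 0.157 top xy [0.503 0.196 0.156] mean [0.503 0.197 0.121] std [0.007 0.007 0.022]
side green 177 zmax 0.156 top xy [0.483 0.131 0.153] mean [0.483 0.131 0.121] std [0.006 0.005 0.022]
side open 418 z 0.066 c 0.499 -0.169 r 0.04
side up1 482 z 0.067 c 0.425 -0.029 r 0.026
side up2 348 z 0.066 c 0.383 -0.324 r 0.03
side foot 417 [ 0.713 -0.085  0.013] (0.714, -0.079) 0.092
side head 253
0.15 39 [ 0.659 -0.101  0.156] [ 0.707 -0.067  0.17 ] [ 0.687 -0.08   0.164]
0.17 93 [ 0.656 -0.113  0.17 ] [ 0.706 -0.066  0.19 ] [ 0.679 -0.08   0.18 ]
0.19 120 [ 0.658 -0.124  0.191] [ 0.724 -0.066  0.21 ] [ 0.69  -0.09   0.201]
0.21 1 [ 0.703 -0.111  0.21 ] [ 0.703 -0.111  0.21 ] [ 0.703 -0.111  0.21 ]
```

View pics/crop1.png

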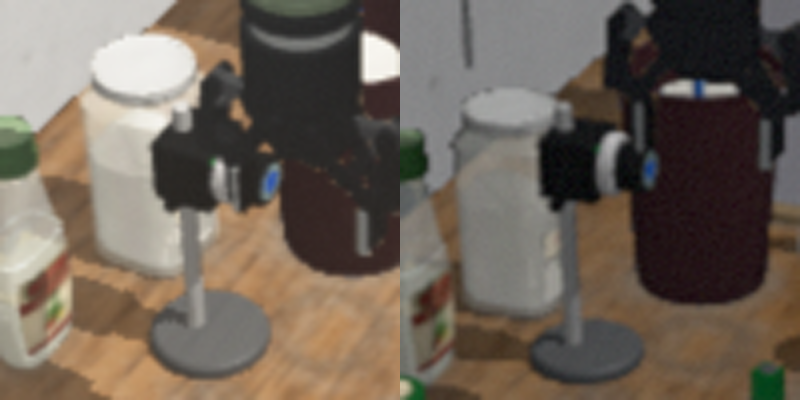

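The crop shows the blue lens at scene (307.5,165.5) / side (287.2,167.5). The foot centre is at scene (292.5,202.5) / side (272,212), and the post top at scene (285.5,149.5) / side (265.8,154.2).

```bash
python3 - <<'E'
from h import *
cs={n:np.load(f"{n}0.npy",allow_pickle=True).item() for n in("scene","side")}
def tri(a,b):
    A=np.zeros((3,3));B=np.zeros(3)
    L=[]
    for n,(u,v) in(("scene",a),("side",b)):
        c=cs[n]; o=c["extrinsics"][:3,3]; d=world(c,u,v,1.)-o; d/=np.linalg.norm(d); M=np.eye(3)-np.outer(d,d); A+=M;B+=M@o; L.append((M,o))
    p=np.linalg.solve(A,B); return p.round(4),[round(float(np.linalg.norm(M@(p-o))),4) for M,o in L]
for nm,a,b in(("lens",(307.5,165.5),(287.2,167.5)),("foot",(292.5,202.5),(272,212)),("posttop",(285.5,149.5),(265.8,154.2)),("bluetop",(283.5,273),(284.5,241))): print(nm,*tri(a,b))
from scipy.optimize import least_squares
for n,c in cs.items():
    P=cloud(c); hsv=cv2.cvtColor(c["image"],cv2.COLOR_RGB2HSV)
    q=P[(P[...,2]>.004)&(P[...,2]<.02)&(np.hypot(P[...,0]-.725,P[...,1]+.09)<.075)&(hsv[...,1]<60)&(hsv[...,2]<140)]
    h=cv2.convexHull(q[:,:2].astype(np.float32))[:,0]
    r=least_squares(lambda x:np.hypot(h[:,0]-x[0],h[:,1]-x[1])-.048,[.72,-.09],loss="soft_l1",f_scale=.003)
    print(n,"foot",len(q),r.x.round(4),np.abs(r.fun).max().round(4))
    v,u={"scene":(165,307),"side":(167,287)}[n]
    q=P[v-3:v+4,u-3:u+4][(hsv[v-3:v+4,u-3:u+4,0]>95)&(hsv[v-3:v+4,u-3:u+4,0]<130)&(hsv[v-3:v+4,u-3:u+4,1]>100)]
    print("lens",len(q),np.median(q,0).round(4))
o=env.observe(); print(o["tcp_rot"],o["opening"],o["ee_pos"],o["wrist_force"],o["time"])
E
```

```text
lens [ 0.6558 -0.0956  0.1803] [0.0007, 0.0007]
foot [ 0.7149 -0.0951  0.0092] [0.0001, 0.0001]
posttop [ 0.7247 -0.0906  0.2172] [0.0009, 0.0009]
bluetop [0.5218 0.258  0.1541] [0.0001, 0.0001]
scene foot 456 [ 0.7154 -0.0945] 0.0031
lens 12 [ 0.6576 -0.097   0.1801]
side foot 329 [ 0.717 -0.092] 0.007
lens 15 [ 0.6594 -0.1012  0.1815]
[[ 2.77423693e-05  9.99998643e-01 -1.64735187e-03]
 [ 9.99999999e-01 -2.76795908e-05  3.81315065e-05]
 [ 3.80858567e-05 -1.64735293e-03 -9.99998642e-01]] 0.08533440477339722 [5.74563470e-01 2.04450136e-06 2.30545276e-01] [-0.11676826  0.17703606 -0.03549707] 0.1
```

The lens is 60 mm from the stand axis at z = 0.18, which matches the text. The camera looks along about world -x, so the show point is near (0.557, -0.100, 0.18). The rack yaw is about -16°. Next I move above the blue wand.

```bash
python3 -m creep '[{"dp":[0.35,-0.071,0],"delta_rot":[0,0,0.18],"jaw":-1},{"dp":[0.35,-0.071,0],"delta_rot":[0,0,0.18],"jaw":-1},{"dp":[0.35,-0.071,0],"delta_rot":[0,0,0.18],"jaw":-1},{"dp":[0.35,-0.071,0],"delta_rot":[0,0,0.18],"jaw":-1},{"dp":[0.35,-0.071,0],"delta_rot":[0,0,0.18],"jaw":-1},{"dp":[0.35,-0.071,0],"delta_rot":[0,0,0.18],"jaw":-1},{"dp":[0.35,-0.071,0],"delta_rot":[0,0,0.18],"jaw":-1},{"dp":[0.35,-0.071,0],"delta_rot":[0,0,0.18],"jaw":-1},{"dp":[0.35,-0.071,0],"delta_rot":[0,0,0.18],"jaw":-1},{"dp":[0.35,-0.071,0],"delta_rot":[0,0,0.18],"jaw":-1}]' 60
python3 - <<'E'
from h import *
o=env.observe(); c=read_camera("wrist"); cv2.imwrite("pics/w1.png",c["image"][...,::-1])
T=np.eye(4);T[:3,:3]=o["tcp_rot"];T[:3,3]=o["ee_pos"];T=T@c["T_tool_cam"]
np.save("w1.npy",{**c,"T":T},allow_pickle=True)
print(o["ee_pos"],o["time"],o["qpos"]); P=cloud(c,T)
hsv=cv2.cvtColor(c["image"],cv2.COLOR_RGB2HSV)
for nm,lo,hi in(("blue",105,130),("yellow",20,30),("green",50,80)):
    m=(hsv[...,0]>=lo)&(hsv[...,0]<=hi)&(hsv[...,1]>120)&(P[...,2]>.145)&(P[...,2]<.17)&(c["depth"]>0)
    if m.sum()>30:
        q=P[m]; print(nm,m.sum(),cv2.minAreaRect(q[:,:2].astype(np.float32)),np.median(q,0).round(4))
E
```

```text
time: 0.93
ee_pos: [0.5216, 0.2619, 0.2309]
tcp_rot: [[0.279, 0.96, -0.001], [0.96, -0.279, -0.001], [-0.001, -0.0, -1.0]]
wrist_force: [0.0, -0.3, 0.6]
opening: 0.0852
gripper_force: 0.0
[0.52164884 0.26188014 0.23091461] 0.9333 [ 2.55504052e+01  1.91422440e+01  8.84658117e+01 -4.15058099e-02
  7.24485549e+01  4.17557004e+01]
blue 390 ((0.5279693603515625, 0.25909423828125), (0.01741492748260498, 0.017214927822351456), 73.73345947265625) [0.529  0.2636 0.1551]
yellow 391 ((0.508090615272522, 0.19181549549102783), (0.01847522333264351, 0.017057379707694054), 73.69395446777344) [0.5096 0.1976 0.1548]
```

View pics/w1.png

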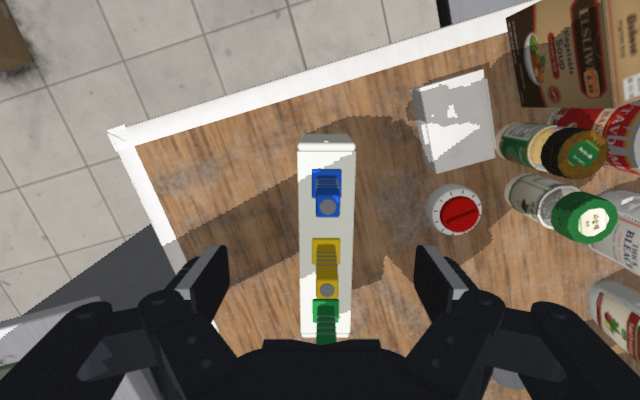

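The wrist view shows the blue handle end disc at (328,207), slightly right of the finger midline (about u = 321.5), with the row running vertically in the picture. I descend partway and measure again for parallax.

```bash
python3 -m creep '[{"dp":[0,0.004,0.053],"delta_rot":[0,0,0],"jaw":-1},{"dp":[0,0.004,0.053],"delta_rot":[0,0,0],"jaw":-1},{"dp":[0,0.004,0.053],"delta_rot":[0,0,0],"jaw":-1}]'
python3 - <<'E'
from h import *
o=env.observe(); c=read_camera("wrist"); cv2.imwrite("pics/w2.png",c["image"][...,::-1])
T=np.eye(4);T[:3,:3]=o["tcp_rot"];T[:3,3]=o["ee_pos"];T=T@c["T_tool_cam"]
w1=np.load("w1.npy",allow_pickle=True).item()
f=200/np.tan(np.radians(c["vertical_fov"])/2); print(o["ee_pos"],o["time"],"f",f,c["cx"],c["cy"]); print(c["T_tool_cam"].round(4),c.keys())
for c,T in((w1,w1["T"]),(c,T)):
    P=cloud(c,T); hsv=cv2.cvtColor(c["image"],cv2.COLOR_RGB2HSV)
    m=(P[...,2]>.150)&(P[...,2]<.16)&(c["depth"]>0)&(np.hypot(P[...,0]-.524,P[...,1]-.262)<.03)
    q=P[m]; v,u=np.nonzero(m)
    print(m.sum(),cv2.minAreaRect(q[:,:2].astype(np.float32)),q.mean(0).round(4),"px",u.mean(),v.mean())
E
```

```text
time: 1.23
ee_pos: [0.5237, 0.2597, 0.19]
tcp_rot: [[0.281, 0.96, -0.005], [0.96, -0.281, -0.002], [-0.004, -0.004, -1.0]]
wrist_force: [0.5, -0.7, 0.3]
opening: 0.0856
gripper_force: 0.0
[0.52373843 0.25974498 0.19004711] 1.2333 f 313.79886112172994 321.1210788985471 193.20981647841052
[[ 3.000e-04  9.600e-01  2.801e-01  7.250e-02]
 [ 1.000e+00 -4.000e-04  1.000e-04  2.100e-03]
 [ 2.000e-04  2.801e-01 -9.600e-01 -1.431e-01]
 [ 0.000e+00  0.000e+00  0.000e+00  1.000e+00]] dict_keys(['image', 'depth', 'vertical_fov', 'cx', 'cy', 'T_tool_cam'])
593 ((0.5281299948692322, 0.2586020231246948), (0.01827036403119564, 0.017686087638139725), 73.63809204101562) [0.5282 0.2596 0.1554] px 327.6593591905565 204.92411467116358
833 ((0.5279375314712524, 0.2587476074695587), (0.01840948313474655, 0.017392467707395554), 74.29949188232422) [0.5283 0.2598 0.1554] px 325.09003601440577 223.41536614645858
```

View pics/w2.png

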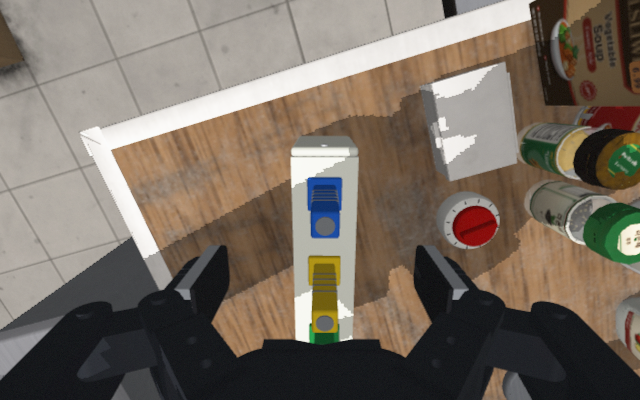

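```bash
python3 -m creep '[{"dp":[0,0.0036,0.04],"delta_rot":[0,0,0],"jaw":-1},{"dp":[0,0.0036,0.08],"delta_rot":[0,0,0],"jaw":-1},{"dp":[0,0.0036,0.116],"delta_rot":[0,0,0],"jaw":-1},{"dp":[0,0.0036,0.116],"delta_rot":[0,0,0],"jaw":-1},{"dp":[0,0.0036,0.116],"delta_rot":[0,0,0],"jaw":1},{"dp":[0,0.0036,0.116],"delta_rot":[0,0,0],"jaw":1},{"dp":[0,0.0036,0.116],"delta_rot":[0,0,0],"jaw":1},{"dp":[0,0.0036,0.116],"delta_rot":[0,0,0],"jaw":1},{"dp":[0,0.0036,0.116],"delta_rot":[0,0,0],"jaw":1},{"dp":[0,0.0036,0.116],"delta_rot":[0,0,0],"jaw":1}]' 60
```

```text
time: 2.12
ee_pos: [0.5278, 0.2612, 0.1059]
tcp_rot: [[0.279, 0.96, 0.002], [0.96, -0.279, 0.001], [0.002, 0.002, -1.0]]
wrist_force: [-1.5, 0.8, 5.4]
opening: 0.0169
gripper_force: 58.8
```

```bash
python3 -m creep '[{"dp":[0,0,-0.01],"delta_rot":[0,0,0],"jaw":1},{"dp":[0,0,-0.04],"delta_rot":[0,0,0],"jaw":1},{"dp":[0,0,-0.07],"delta_rot":[0,0,0],"jaw":1},{"dp":[0,0,-0.1],"delta_rot":[0,0,0],"jaw":1},{"dp":[0,0,-0.13],"delta_rot":[0,0,0],"jaw":1},{"dp":[0,0,-0.165],"delta_rot":[0,0,0],"jaw":1},{"dp":[0,0,-0.2],"delta_rot":[0,0,0],"jaw":1},{"dp":[0,0,-0.23],"delta_rot":[0,0,0],"jaw":1},{"dp":[0,0,-0.23],"delta_rot":[0,0,0],"jaw":1},{"dp":[0,0,-0.23],"delta_rot":[0,0,0],"jaw":1}]'
python3 - <<'E'
from h import *
o=env.observe(); c=read_camera("side"); im=c["image"][120:270,220:370]; d=read_camera("scene")["image"][120:320,220:420]
cv2.imwrite("pics/s2.png",np.hstack([cv2.resize(x,(400,400),interpolation=cv2.INTER_CUBIC) for x in(im,d)])[...,::-1])
np.save("s2.npy",c,allow_pickle=True); print(o["ee_pos"],o["tcp_rot"].round(4) if hasattr(o["tcp_rot"],"round") else o["tcp_rot"],o["gripper_force"],o["qpos"])
E
```

```text
time: 2.95
ee_pos: [0.5275, 0.2611, 0.2785]
tcp_rot: [[0.279, 0.96, 0.003], [0.96, -0.279, 0.001], [0.002, 0.002, -1.0]]
wrist_force: [-0.5, -0.3, -1.6]
opening: 0.0172
gripper_force: 58.5
[0.52750589 0.26106273 0.27846971] [[ 0.279   0.9603  0.0027]
 [ 0.9603 -0.279   0.0012]
 [ 0.0019  0.0022 -1.    ]] 58.47991168498993 [ 2.52128731e+01  1.80618287e+01  8.32024605e+01 -3.06267381e-03
  7.85681130e+01  4.14120672e+01]
```

View pics/s2.png

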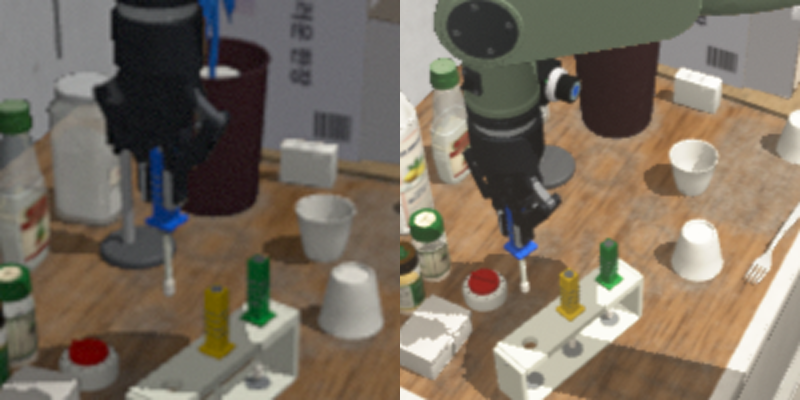

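Blue wand hangs straight in the grip, clear of the rack. Its tip is at side (283.4,228) and scene (282.5,264).

```bash
cat >> h.py <<'E'
def tri(cs,px):
    A=np.zeros((3,3));B=np.zeros(3)
    for c,(u,v) in zip(cs,px):
        o=c["extrinsics"][:3,3]; d=world(c,u,v,1.)-o; d/=np.linalg.norm(d); M=np.eye(3)-np.outer(d,d); A+=M;B+=M@o
    return np.linalg.solve(A,B)
E
python3 - <<'E'
from h import *
cs=[np.load(f"{n}0.npy",allow_pickle=True).item() for n in("scene","side")]
t=tri(cs,[(282.5,264),(283.4,228)]); o=env.observe(); R=np.array(o["tcp_rot"]); print("tip",t.round(4),"tip in tool",(R.T@(t-o["ee_pos"])).round(4))
d=np.array([.498,-.169,.278])-o["ee_pos"]; print("to cup",(R.T@d/.75).round(4))
E
```

```text
tip [0.5203 0.2626 0.1935] tip in tool [ 0.0004 -0.0063  0.0824]
to cup [-0.5606  0.1233 -0.0022]
```

```bash
python3 -m creep '[{"dp":[-0.03,0.007,0],"delta_rot":[0,0,0],"jaw":1},{"dp":[-0.08,0.018,0],"delta_rot":[0,0,0],"jaw":1},{"dp":[-0.13,0.029,0],"delta_rot":[0,0,0],"jaw":1},{"dp":[-0.18,0.041,0],"delta_rot":[0,0,0],"jaw":1},{"dp":[-0.23,0.052,0],"delta_rot":[0,0,0],"jaw":1},{"dp":[-0.28,0.063,0],"delta_rot":[0,0,0],"jaw":1},{"dp":[-0.33,0.074,0],"delta_rot":[0,0,0],"jaw":1},{"dp":[-0.38,0.085,0],"delta_rot":[0,0,0],"jaw":1},{"dp":[-0.43,0.097,0],"delta_rot":[0,0,0],"jaw":1},{"dp":[-0.47,0.106,0],"delta_rot":[0,0,0],"jaw":1}]'
python3 -m creep '[{"dp":[-0.05,0.011,0],"delta_rot":[0,0,0],"jaw":1},{"dp":[-0.08,0.018,0],"delta_rot":[0,0,0],"jaw":1},{"dp":[-0.09,0.02,0],"delta_rot":[0,0,0],"jaw":1},{"dp":[-0.09,0.02,0],"delta_rot":[0,0,0],"jaw":1},{"dp":[-0.09,0.02,0],"delta_rot":[0,0,0],"jaw":1}]'
python3 - <<'E'
from h import *
o=env.observe(); R=np.array(o["tcp_rot"]); c=read_camera("wrist"); cv2.imwrite("pics/w3.png",c["image"][...,::-1])
T=np.eye(4);T[:3,:3]=R;T[:3,3]=o["ee_pos"];T=T@c["T_tool_cam"]; P=cloud(c,T)
q=P[(P[...,2]>.058)&(P[...,2]<.072)&(np.hypot(P[...,0]-.5,P[...,1]+.17)<.06)&(c["depth"]>0)]
print(o["ee_pos"],o["time"],o["gripper_force"],len(q),cv2.minEnclosingCircle(q[:,:2].astype(np.float32)) if len(q) else 0)
E
```

```text
time: 3.88
ee_pos: [0.5038, -0.1021, 0.2753]
tcp_rot: [[0.28, 0.96, -0.004], [0.96, -0.28, 0.0], [-0.001, -0.003, -1.0]]
wrist_force: [-0.0, -0.4, -1.3]
opening: 0.0178
gripper_force: 58.5
time: 4.3
ee_pos: [0.5004, -0.1681, 0.2759]
tcp_rot: [[0.28, 0.96, -0.002], [0.96, -0.28, 0.002], [0.001, -0.003, -1.0]]
wrist_force: [1.2, 0.5, -0.3]
opening: 0.0172
gripper_force: 58.5
[ 0.50035099 -0.16805349  0.27593854] 4.3 58.499518632888794 558 ((0.5002235770225525, -0.17030154168605804), 0.036952804774045944)
```

View pics/w3.png

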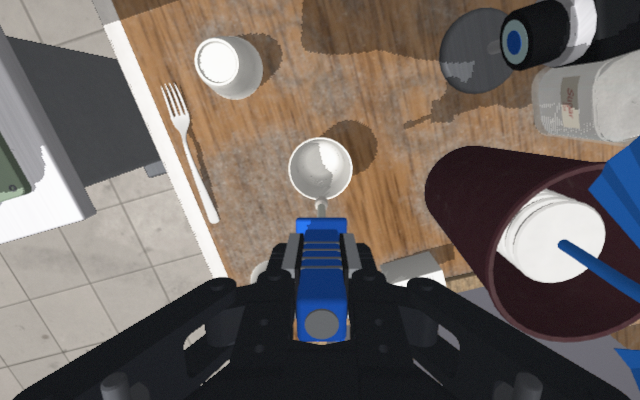

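The wrist view shows the open cup at about (320,168) with the swab tip at (320,207) hanging in front of it. The rim circle fits at (0.500, -0.170) with radius 37 mm, directly under the tool. I descend into it and refine the lens from this view too.

```bash
python3 -m creep '[{"dp":[-0.003,0,0.02],"delta_rot":[0,0,0],"jaw":1},{"dp":[-0.003,0,0.055],"delta_rot":[0,0,0],"jaw":1},{"dp":[-0.003,0,0.09],"delta_rot":[0,0,0],"jaw":1},{"dp":[-0.003,0,0.12],"delta_rot":[0,0,0],"jaw":1},{"dp":[-0.003,0,0.15],"delta_rot":[0,0,0],"jaw":1},{"dp":[-0.003,0,0.175],"delta_rot":[0,0,0],"jaw":1},{"dp":[-0.003,0,0.195],"delta_rot":[0,0,0],"jaw":1},{"dp":[-0.003,0,0.21],"delta_rot":[0,0,0],"jaw":1},{"dp":[-0.003,0,0.21],"delta_rot":[0,0,0],"jaw":1},{"dp":[-0.003,0,0.21],"delta_rot":[0,0,0],"jaw":1}]'
```

```text
time: 5.18
ee_pos: [0.5001, -0.1695, 0.1193]
tcp_rot: [[0.277, 0.961, -0.001], [0.961, -0.277, 0.001], [0.0, -0.001, -1.0]]
wrist_force: [0.0, -0.4, -0.2]
opening: 0.0174
gripper_force: 58.5
```

```bash
python3 -m creep '[{"dp":[0,0,0.006],"delta_rot":[0,0,0],"jaw":1},{"dp":[0,0,0.012],"delta_rot":[0,0,0],"jaw":1},{"dp":[0,0,0.015],"delta_rot":[0,0,0],"jaw":1},{"dp":[0,0,0.015],"delta_rot":[0,0,0],"jaw":1}]'
```

```text
time: 5.52
ee_pos: [0.5, -0.1708, 0.1081]
tcp_rot: [[0.279, 0.96, -0.0], [0.96, -0.279, 0.0], [0.0, -0.0, -1.0]]
wrist_force: [-0.2, 0.1, -0.1]
opening: 0.0172
gripper_force: 58.5
```

```bash
python3 -m creep '[{"dp":[0,0,0.003],"delta_rot":[0,0,0],"jaw":1},{"dp":[0,0,0.005],"delta_rot":[0,0,0],"jaw":1},{"dp":[0,0,0.007],"delta_rot":[0,0,0],"jaw":1},{"dp":[0,0,0.007],"delta_rot":[0,0,0],"jaw":1}]'
```

```text
time: 5.85
ee_pos: [0.5001, -0.171, 0.1029]
tcp_rot: [[0.279, 0.96, -0.0], [0.96, -0.279, 0.0], [0.0, -0.0, -1.0]]
wrist_force: [0.6, 0.5, 0.6]
opening: 0.017
gripper_force: 58.5
```

```bash
python3 -m creep '[{"dp":[0,0,0.002],"delta_rot":[0,0,0],"jaw":1},{"dp":[0,0,0.003],"delta_rot":[0,0,0],"jaw":1},{"dp":[0,0,0.003],"delta_rot":[0,0,0],"jaw":1}]'
```

```text
time: 6.1
ee_pos: [0.5004, -0.1711, 0.1023]
tcp_rot: [[0.279, 0.96, 0.001], [0.96, -0.279, -0.0], [-0.0, 0.001, -1.0]]
wrist_force: [-1.9, 0.2, 9.0]
opening: 0.0171
gripper_force: 59.9
```

Contact at 9 N, at the height expected for the cup bottom (0.102 against 0.103). I hold briefly, then retract.

```bash
python3 -m creep '[{"dp":[0,0,0],"delta_rot":[0,0,0],"jaw":1},{"dp":[0,0,0],"delta_rot":[0,0,0],"jaw":1},{"dp":[0,0,0],"delta_rot":[0,0,0],"jaw":1},{"dp":[0,0,0],"delta_rot":[0,0,0],"jaw":1}]'
python3 - <<'E'
from h import *
c=read_camera("scene"); P=cloud(c); d=read_camera("side")
q=P[(P[...,2]>.058)&(P[...,2]<.067)&(np.hypot(P[...,0]-.498,P[...,1]+.169)<.06)]
print(len(q),cv2.minEnclosingCircle(q[:,:2].astype(np.float32)))
cv2.imwrite("pics/dab.png",np.hstack([cv2.resize(x,(400,400),interpolation=cv2.INTER_CUBIC) for x in(c["image"][120:245,300:425],d["image"][120:245,280:405])])[...,::-1])
E
```

```text
time: 6.43
ee_pos: [0.5004, -0.1711, 0.1024]
tcp_rot: [[0.279, 0.96, 0.001], [0.96, -0.279, -0.0], [-0.0, 0.001, -1.0]]
wrist_force: [-2.0, 1.2, 9.1]
opening: 0.017
gripper_force: 59.9
54 ((0.4967173933982849, -0.1703006774187088), 0.03953621909022331)
```

View pics/dab.png

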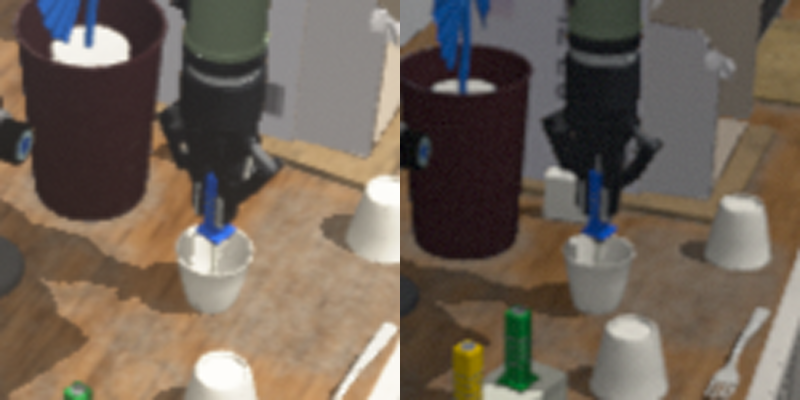

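The dab is done: the wand stands inside the upright cup, which has not moved. I lift and look at the lens once more from the wrist.

```bash
python3 -m creep '[{"dp":[0,0,-0.01],"delta_rot":[0,0,0],"jaw":1},{"dp":[0,0,-0.03],"delta_rot":[0,0,0],"jaw":1},{"dp":[0,0,-0.06],"delta_rot":[0,0,0],"jaw":1},{"dp":[0,0,-0.095],"delta_rot":[0,0,0],"jaw":1},{"dp":[0,0,-0.13],"delta_rot":[0,0,0],"jaw":1},{"dp":[0,0,-0.165],"delta_rot":[0,0,0],"jaw":1},{"dp":[0,0,-0.2],"delta_rot":[0,0,0],"jaw":1},{"dp":[0,0,-0.23],"delta_rot":[0,0,0],"jaw":1},{"dp":[0,0,-0.23],"delta_rot":[0,0,0],"jaw":1},{"dp":[0,0,-0.23],"delta_rot":[0,0,0],"jaw":1}]'
python3 - <<'E'
from h import *
o=env.observe(); R=np.array(o["tcp_rot"]); c=read_camera("wrist")
T=np.eye(4);T[:3,:3]=R;T[:3,3]=o["ee_pos"];T=T@c["T_tool_cam"]; P=cloud(c,T)
hsv=cv2.cvtColor(c["image"],cv2.COLOR_RGB2HSV).astype(int)
m=np.zeros((400,640),bool); m[0:80,480:560]=1
b=m&(hsv[...,0]>90)&(hsv[...,0]<130)&(hsv[...,1]>100)&(P[...,2]>.15)&(P[...,2]<.21)
print("lens",b.sum(),P[b].mean(0).round(4) if b.any() else 0,np.argwhere(b).mean(0) if b.any() else 0)
q=P[(P[...,2]>.15)&(P[...,2]<.225)&(np.hypot(P[...,0]-.7,P[...,1]+.09)<.09)&(c["depth"]>0)]
print("head",len(q),cv2.minAreaRect(q[:,:2].astype(np.float32)) if len(q) else 0)
q=P[(P[...,2]>.004)&(P[...,2]<.02)&(np.hypot(P[...,0]-.716,P[...,1]+.094)<.06)&(c["depth"]>0)]
print("foot",len(q),cv2.minEnclosingCircle(q[:,:2].astype(np.float32)) if len(q) else 0)
print("tip in tool from wrist: view"); 
# swab tip: search depth near TCP
q=cloud(c,c["T_tool_cam"]); m=(np.abs(q[...,0])<.012)&(np.abs(q[...,1])<.012)&(q[...,2]>.05)&(q[...,2]<.12)&(c["depth"]>0)
print(m.sum(),q[m][q[m][:,2]>.07].mean(0).round(4) if m.any() else 0,q[m][:,2].max() if m.any() else 0)
print(o["ee_pos"],R.round(4),o["qpos"],o["time"])
cv2.imwrite("pics/w4.png",c["image"][...,::-1])
E
```

```text
time: 7.37
ee_pos: [0.5006, -0.1711, 0.2746]
tcp_rot: [[0.279, 0.96, 0.003], [0.96, -0.279, -0.001], [-0.0, 0.003, -1.0]]
wrist_force: [-0.3, 0.5, -0.6]
opening: 0.0173
gripper_force: 58.6
lens 319 [ 0.6617 -0.098   0.1814] [ 36.80250784 513.53605016]
head 7984 ((0.6932680010795593, -0.10260669142007828), (0.04112577810883522, 0.07115834951400757), 79.54407501220703)
foot 4588 ((0.7217575907707214, -0.09667284786701202), 0.04814162105321884)
tip in tool from wrist: view
219 [-0.      0.002   0.0805] 0.09129562199081981
[ 0.50064935 -0.17111355  0.27456464] [[ 2.790e-01  9.603e-01  3.000e-03]
 [ 9.603e-01 -2.790e-01 -1.000e-03]
 [-2.000e-04  3.200e-03 -1.000e+00]] [-2.01170720e+01  1.26205369e+01  9.13227284e+01  3.50028453e-03
  7.58743207e+01 -3.91646965e+00] 7.3667
```

The wrist view agrees: lens (0.662, -0.098, 0.181), foot (0.722, -0.097). The target TCP is (0.513, -0.100, 0.264), with the tool tilted 30° about world -y.

```bash
python3 -m creep '[{"dp":[0.01,-0.001,0.002],"delta_rot":[-0.03,0.009,0],"jaw":1},{"dp":[0.025,-0.003,0.004],"delta_rot":[-0.08,0.023,0],"jaw":1},{"dp":[0.04,-0.005,0.006],"delta_rot":[-0.14,0.041,0],"jaw":1},{"dp":[0.055,-0.007,0.008],"delta_rot":[-0.2,0.058,0],"jaw":1},{"dp":[0.07,-0.009,0.01],"delta_rot":[-0.25,0.073,0],"jaw":1},{"dp":[0.085,-0.01,0.012],"delta_rot":[-0.3,0.087,0],"jaw":1},{"dp":[0.095,-0.011,0.014],"delta_rot":[-0.32,0.093,0],"jaw":1},{"dp":[0.095,-0.011,0.014],"delta_rot":[-0.32,0.093,0],"jaw":1},{"dp":[0.095,-0.011,0.014],"delta_rot":[-0.32,0.093,0],"jaw":1},{"dp":[0.095,-0.011,0.014],"delta_rot":[-0.32,0.093,0],"jaw":1}]'
python3 - <<'E'
from h import *
o=env.observe(); R=np.array(o["tcp_rot"]); print("tip",(np.array(o["ee_pos"])+.096*R[:,2]).round(4),"axis",-R[:,2].round(3),o["qd"])
c=read_camera("scene"); d=read_camera("side")
cv2.imwrite("pics/end.png",np.hstack([cv2.resize(x,(400,400),interpolation=cv2.INTER_CUBIC) for x in(c["image"][100:260,265:425],d["image"][100:260,240:400])])[...,::-1])
E
```

```text
time: 8.25
ee_pos: [0.5125, -0.1006, 0.2625]
tcp_rot: [[0.242, 0.832, 0.499], [0.96, -0.279, -0.0], [0.139, 0.479, -0.867]]
wrist_force: [-0.0, -0.1, -0.9]
opening: 0.0176
gripper_force: 58.7
tip [ 0.5604 -0.1006  0.1793] axis [-0.499  0.     0.867] [-0.22262298  0.13354232 -1.16841709  0.16981709 -0.08984861 -0.09315356]
```

View pics/end.png

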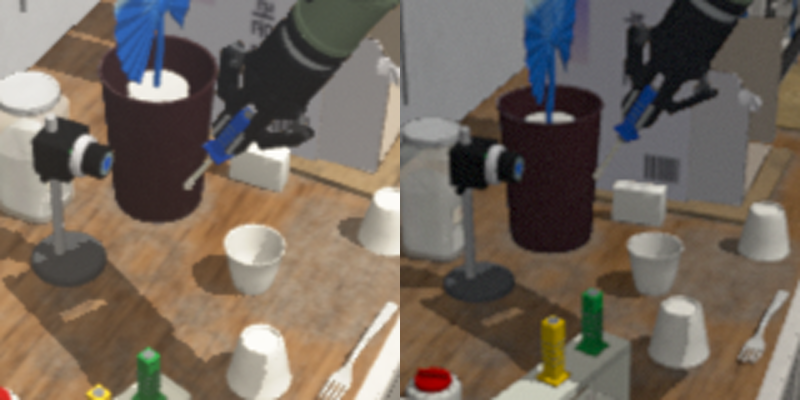

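The swab tip points down toward the lens (tip at scene (340.6,174), side (318.8,170.4)). The cups and the other wands are undisturbed. I let it settle and check the tip by triangulation.

```bash
python3 -m creep '[{"dp":[0,0,0],"delta_rot":[0,0,0],"jaw":1},{"dp":[0,0,0],"delta_rot":[0,0,0],"jaw":1},{"dp":[0,0,0],"delta_rot":[0,0,0],"jaw":1},{"dp":[0,0,0],"delta_rot":[0,0,0],"jaw":1},{"dp":[0,0,0],"delta_rot":[0,0,0],"jaw":1},{"dp":[0,0,0],"delta_rot":[0,0,0],"jaw":1}]'
python3 - <<'E'
from h import *
cs=[np.load(f"{n}0.npy",allow_pickle=True).item() for n in("scene","side")]
t=tri(cs,[(340.6,174),(318.8,170.4)]); l=tri(cs,[(307.5,165.5),(287.2,167.5)]); print(t.round(4),"tip-lens",(t-l).round(4), np.abs(env.observe()["qd"]).max())
E
```

```text
time: 8.85
ee_pos: [0.5121, -0.1002, 0.2629]
tcp_rot: [[0.242, 0.832, 0.5], [0.96, -0.279, 0.0], [0.14, 0.48, -0.866]]
wrist_force: [-0.0, -0.1, -0.5]
opening: 0.0175
gripper_force: 58.7
[ 0.5533 -0.1029  0.1828] tip-lens [-0.1026 -0.0073  0.0025] 0.10509304087249217
```

The tip sits 10.3 cm in front of the lens, within 8 mm sideways and in height, and is motionless. I hand it in.

```bash
python3 -c "
from station import env
print(env.hand_in())"
```

```text
the job is handed in; nothing more can be done
None
```

I dabbed the blue swab on the open cup's inside bottom (about 9 N) and handed in at about 9 s, holding it still with its tip about 10 cm in front of the lens and the handle leaning 30° away; the other wands and the cups looked undisturbed, and hand-in gave no verdict.

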